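# Lower the drilled plate over the blot press guide rod

## Task

Close the blot press: take the drilled press plate by its upright grip and lower it gently, held level, over the tall guide rod until it lies flat on the cork pad, lined up lengthwise with the press base, and let go of it. Leave the plain plate without a hole where it lies.

Things in the scene. Friction and masses are not known exactly. Their poses are not given: they have to be found in the camera images.
- drilled_plate: Loose aluminium plate 64 (x) x 200 (y) x 8 mm, about 0.35 kg, with a 32 mm through hole near one end. Origin: hole centre on the underside; y runs along the plate from hole to grip, z up; ends at y = -22 and +178 mm. Upright black grip in the middle (y = +78 mm, near the balance point), 18 mm thick in x, 44 mm in y, top 68 mm above the underside; steel foot strip 34 x 64 mm, top at 12 mm.
- press_base: Fixed press base: aluminium slab 88 (x) x 220 (y) mm, top at 16 mm; on it a cork pad 72 x 146 mm (y = +28 to +174 mm), top at 20 mm. Near one end stands a steel rod, 11 mm diameter, tip at 150 mm, tapered over the last 11 mm. Origin: rod axis at worktop height; y along the slab from rod over pad (slab y = -30 to +190 mm), z up. Closed, plate and base y axes agree, hole round the rod.
- plain_plate: Bystander, to stay where it lies: a second loose plate of the same size with the same grip but no hole. Origin: on its underside 78 mm from the grip along its length; y from there to the grip, z up.

How it is judged:
By the outcome, as a careful person would: the job done as asked, in the order asked, and still so for the second after the job is handed in, with the robot touching nothing.
It also fails if it takes over 48 s, if anything falls off the work surface, if the arm or the gripper's body presses on something with over 40 N, if the wrist force passes 120 N, or if a joint passes its speed limit or range.

## Robot

A 6-joint arm with a two-finger parallel gripper is mounted at the origin on a cart in front of the work surface, level with it; the furniture and walls round the work are solid. World frame = base frame: x ahead of the robot, y to its left, z up, the work surface at z = 0. Lengths are in mm, angles in rad, forces in N, time in s.
With the tool pointing down it reaches from about 350 to 875 mm from the base axis. Payload 4.2 kg.
Tool frame: the origin (TCP) lies between the finger pads; the fingertips stand 17 mm ahead of it and the grasp point (between the pads) lies 2 mm behind it; z points along the fingers, y is the line along which they close (so a half turn about z gives the same grasp; the last joint's range is limited). The gripper opens to 85 mm and grips with 20 to 120 N. Pads are 22 mm wide; open, the fingers measure 114 mm over their backs; the gripper's body (76 mm by 85 mm) begins 54 mm behind the grasp point. The pads swing forward as they close: fully open they stand 13 mm farther back than shut.
Start: joints at [1.418, 0.385, 0.008, 0, -1.194, -0.259], TCP at [250.129, 572.743, 248.312] pointing down, gripper open.
Joint ranges: [-3.14, 3.14], [-1.21, 2.06], [-1.07, 1.41], [-3.16, 2.05], [-2.99, -0.16], [-3.1, 3.1]. Speed limits (rad/s): [2.79, 2.79, 3.14, 3.14, 3.14, 3.14].

## Interface

Orientations are given as a unit quaternion [x, y, z, w].
In Python, from bench import arm, get_image, get_calibration, job_done gives the robot as it stands (arm), with the cameras as plain functions and the job as plain functions.
- The arm moves only by the tool run_rows, called after "Call:" as name(argument=value, ...) on one line, values as JSON. Schema: {"type":"object","properties":{"increments":{"type":"array","items":{"type":"object","properties":{"trans":{"type":"array","items":{"type":"number"},"minItems":3,"maxItems":3},"rotvec":{"type":"array","items":{"type":"number"},"minItems":3,"maxItems":3}},"additionalProperties":false},"minItems":1,"maxItems":10},"jaw":{"type":"number"},"only":{"type":"string"},"quiet":{"type":"boolean"},"lines":{"type":"string"}},"required":["increments"],"additionalProperties":false}. increments is a list of rows, 1 to 10 of them, each an object with the fields trans (a list: dx, dy, dz in normalised numbers (1 is 0.3 m)), rotvec (a list: a rotation vector rx, ry, rz in a scale on which 1.0 is 180 degrees); a field left out counts as zero; each row is the pose to reach, as a shift and turn from the pose commanded when the call began, along the tool's axes at that moment; what a row does not reach only later rows make up. A row lasts 1/10 s, in which the tool goes at most 50 mm and 0.15 rad, less where a joint would pass 70% of its speed; a pose out of reach is approached as far as the arm can. jaw is the finger opening in mm, set as the call begins (left out keeps the last). The fingers move at their own pace and stop on an object; the grip force is fixed at half the most. Time passes only in rows, so rows that do not move let the fingers close. The tool returns the time, the measured TCP pose, the force, the opening and the grip force at its end. only (a regular expression) keeps the lines of the reply that match it, lines (a string "A,B") keeps lines A to B, and quiet returns only ok. No shift or turn number may pass 1 either way. Input that does not fit is refused with a message, and nothing moves.
- arm.read_state(): the state, without advancing time (a new reading comes with each control period).
- get_image(name): name is "scene" or "top"; returns the picture (420x560x3 uint8, blue, green, red); there is no depth.
- get_calibration(name): a dict with "K" (3x3 intrinsics, pixels), "D" ([k1, k2, p1, p2, k3] as OpenCV has them; the pictures are not rectified), "rvec" (rotation vector, rad) and "tvec" (3), from world to camera coordinates, as OpenCV has them. Camera axes: x right, y down, z forward; pixel columns grow to the right and rows downward; lengths in mm; the calibration is good to about 2 mm. A picture is of the moment at which its call begins. get_calibration takes no time and is no camera call.
- job_done(): hands the job in; it is judged then, once.
The state is a dict: "clock": time; "joints": joint angles; "joint_vel": joint speeds; "joint_efforts": joint torques, N m; "position": TCP position; "ee_rot": TCP orientation; "contact_force": force on the tool from outside, world axes, zero at the start; "wrist_torque": the same for the moment, N m; "gripper_width": finger opening in mm; "grasp_force": force on a finger pad.
Only numpy, scipy, OpenCV 4.12 (cv2) and the standard library are available. Lean on these libraries where they do the work, as an engineer would, in place of code of your own. Each camera call takes 0.05 s, during which the arm holds its last target. There are 200 camera calls.

## Working session

There is one attempt and no reset: what is moved stays moved. The work goes in short steps, Python scripts to look and compute and a tool call to move; the robot and the scene stay as the last step left them, time stands still between calls to the robot, and variables do not carry over. Pictures are saved under pics/ and viewed, at most 10 in all, crops included, and the job is handed in when it is done.

```bash
ls; mkdir -p pics
```

Run:
```python
from bench import arm, get_image, get_calibration, job_done
import cv2
for n in("scene","top"):
    cv2.imwrite(f"pics/{n}0.png",get_image(n)); c=get_calibration(n); print(n,c)
s=arm.read_state(); print(s)
```

```text
bench.py
pics
scene {'K': array([[433.59577192,   0.        , 270.60139312],
       [  0.        , 433.59577192, 206.47031687],
       [  0.        ,   0.        ,   1.        ]]), 'D': array([0.01522518, 0.        , 0.        , 0.        , 0.        ]), 'rvec': array([ 2.10653455, -1.22196306,  0.4687958 ]), 'tvec': array([-277.71921186,  328.85038527,  744.83773954])}
top {'K': array([[405.89288506,   0.        , 283.74076466],
       [  0.        , 405.89288506, 208.60048913],
       [  0.        ,   0.        ,   1.        ]]), 'D': array([-0.01898735,  0.        ,  0.        ,  0.        ,  0.        ]), 'rvec': array([ 2.09360383, -2.15844273,  0.11615973]), 'tvec': array([ -5.95757839, 473.94824025, 835.68385408])}
{'clock': 0.1, 'joints': array([ 1.41759566e+00,  3.85461640e-01,  6.74116157e-03, -4.47583449e-04,
       -1.19398096e+00, -2.58617412e-01]), 'joint_vel': array([ 0.00076493, -0.00075404,  0.00124762,  0.00123913,  0.00088647,
       -0.00053112]), 'joint_efforts': array([-4.83778458e-04, -3.93321168e+01,  1.88928688e+01,  4.19796824e+00,
       -2.60387140e-03,  4.58045633e-06]), 'position': array([249.94556982, 572.30522134, 247.3315949 ]), 'ee_rot': array([ 9.78858184e-01, -2.04537785e-01, -1.57538946e-04,  9.62191400e-04]), 'contact_force': array([-0.30725687, -0.25698846, -1.3126537 ]), 'wrist_torque': array([ 0.00376944, -0.0185295 , -0.07957087]), 'grasp_force': 0.0, 'gripper_width': 85.57358411516745}
```

View pics/scene0.png

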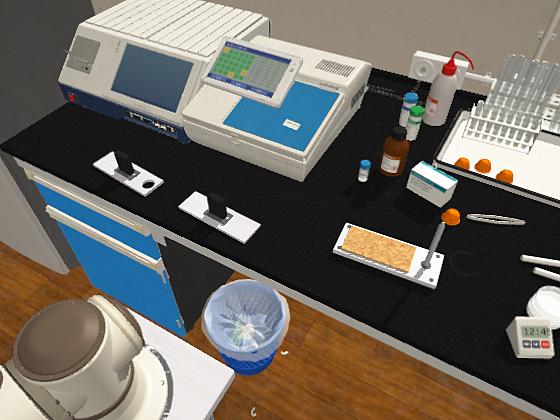

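View pics/top0.png

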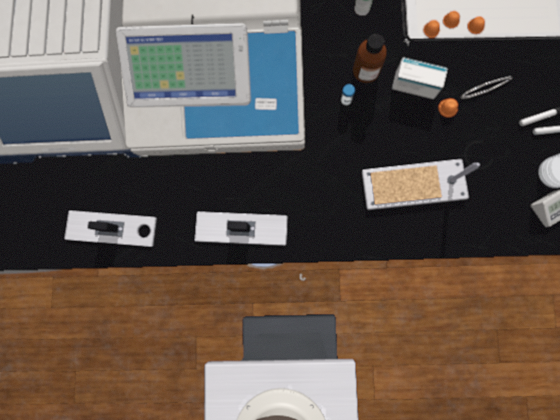

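The scene view shows the drilled plate at far left (hole at 149,184) and the plain plate beside it. In the top view the drilled plate is about (67–156, 212–246) with its hole at (144,231). The press base is about (363–468, 160–208), with the rod foot at (452,180) and tip at (478,166).

Create h.py:
```python
import cv2,numpy as np
from bench import arm, get_image, get_calibration, job_done
def cal(n):
    c=get_calibration(n); R=cv2.Rodrigues(c["rvec"])[0]; return c,R,-R.T@c["tvec"]
def ray(n,uv):
    c,R,o=cal(n); p=cv2.undistortPoints(np.array(uv,float).reshape(-1,1,2),c["K"],c["D"]).reshape(-1,2)
    return o,np.c_[p,np.ones(len(p))]@R
def onz(n,uv,z):
    o,d=ray(n,uv); return o+d*((z-o[2])/d[:,2])[:,None]
def proj(n,P):
    c,_,_=cal(n); return cv2.projectPoints(np.array(P,float).reshape(-1,1,3),c["rvec"],c["tvec"],c["K"],c["D"])[0].reshape(-1,2)
def rect(n,im,box,z,thr=150,close=15):
    """min-area rectangle of bright things in box, mapped to plane z -> centre, side lengths, corners"""
    x0,y0,x1,y1=box; g=im[y0:y1,x0:x1].min(2)
    m=(g>thr).astype(np.uint8)*255
    m=cv2.morphologyEx(cv2.copyMakeBorder(m,20,20,20,20,cv2.BORDER_CONSTANT),cv2.MORPH_CLOSE,np.ones((close,close)))
    c=max(cv2.findContours(m,cv2.RETR_EXTERNAL,cv2.CHAIN_APPROX_NONE)[0],key=cv2.contourArea).reshape(-1,2)-20+[x0,y0]
    w=onz(n,c,z)[:,:2].astype(np.float32); return cv2.minAreaRect(w)
```

Run:
```python
from h import *
t=cv2.imread("pics/top0.png"); s=cv2.imread("pics/scene0.png")
print("cams",cal("top")[2],cal("scene")[2])
print("tcp in top",proj("top",[250,572,248]))
for nm,b,z,th in(("drilled",(55,200,170,258),8,120),("plain",(185,200,300,258),8,120),("base",(350,150,480,220),16,90)):
    print(nm,rect("top",t,b,z,th))
print("scene dr",rect("scene",s,(80,140,172,200),8,120))
# hole
g=t[205:255,125:165].max(2); 
print("hole approx top",onz("top",[[144,231]],8),"scene",onz("scene",[[149,184]],8))
print("rodfoot",onz("top",[[452,180]],16),"tip",onz("top",[[478,166]],150))
print(s[:0].shape, onz("scene",[[425,266]],16),onz("scene",[[442,224]],150))
big=lambda im,b,k:cv2.resize(im[b[1]:b[3],b[0]:b[2]],None,fx=k,fy=k,interpolation=cv2.INTER_CUBIC)
A=big(t,(55,195,175,260),6)[:, :720]; B=big(s,(80,140,180,205),6)
cv2.imwrite("pics/c1.png",big(t,(55,200,175,255),6)); 
cv2.imwrite("pics/c2.png",big(t,(355,150,490,220),5.5))
```

```text
cams [344.58624697 -52.33678114 895.29386845] [ -92.04958533 -388.13437454  762.18919955]
tcp in top [[-81.52126217 337.26389377]]
drilled ((447.047607421875, 372.32745361328125), (203.43515014648438, 66.79846954345703), 83.81352233886719)
plain ((438.04986572265625, 77.1346664428711), (202.10975646972656, 66.50492858886719), 85.60993957519531)
base ((523.6236572265625, -324.93798828125), (91.2322006225586, 257.7546081542969), 4.331002235412598)
scene dr ((444.8424377441406, 368.6368103027344), (206.70211791992188, 68.07930755615234), 83.55408477783203)
hole approx top [[437.55205413 293.80831902   8.        ]] scene [[438.72147264 289.7713891    8.        ]]
rodfoot [[ 527.17296795 -389.11737126   16.        ]] tip [[ 524.17709286 -388.00226918  150.        ]]
(0, 560, 3) [[ 524.48492831 -388.73810768   16.        ]] [[ 522.84230277 -388.26006321  150.        ]]
```

View pics/c1.png

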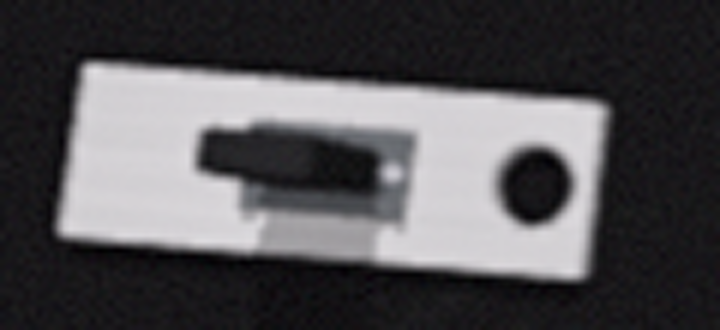

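View pics/c2.png

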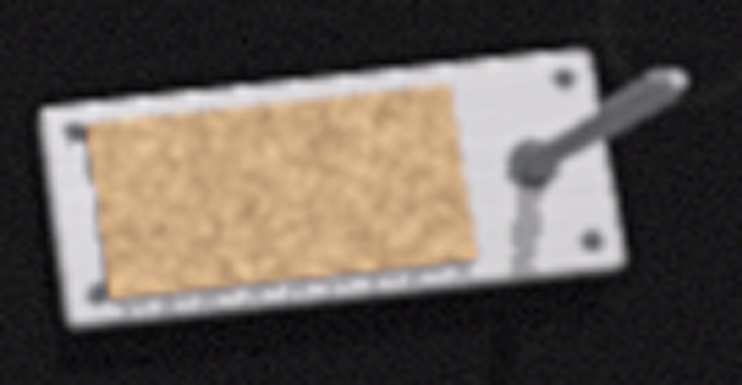

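The first crop shows the drilled plate: hole at about crop (535,185), and grip in the middle leaning left only by perspective. The second shows the base: slab corners at crop (40,105), (592,48), (628,268), (70,328), rod foot at (530,165) and tip at (674,80).

Add to h.py:
```python
from scipy.spatial.transform import Rotation as Ro
def delta(p,yaw_x):
    """shift and turn, tool axes, from the measured pose to point p with tool down, tool x heading yaw_x deg"""
    s=arm.read_state(); R=Ro.from_quat(s["ee_rot"]); a=np.radians(yaw_x)
    T=Ro.from_matrix(np.c_[[np.cos(a),np.sin(a),0],[np.sin(a),-np.cos(a),0],[0,0,-1]])
    print("delta",R.inv().apply(np.array(p)-s["position"]).round(1),(R.inv()*T).as_rotvec().round(3))
def blob(n,m,z):
    c=max(cv2.findContours(m.astype(np.uint8)*255,cv2.RETR_EXTERNAL,cv2.CHAIN_APPROX_NONE)[0],key=cv2.contourArea).reshape(-1,2)
    return cv2.minAreaRect(onz(n,c,z)[:,:2].astype(np.float32))
```

Run:
```python
from h import *
for n,b in(("top",(355,150,490,220)),("scene",(330,215,450,290))):
    im=cv2.imread(f"pics/{n}0.png"); h=cv2.cvtColor(im,cv2.COLOR_BGR2HSV)
    m=np.zeros(im.shape[:2],bool); x0,y0,x1,y1=b
    m[y0:y1,x0:x1]=((h[...,1]>60)&(h[...,0]<25)&(h[...,2]>100))[y0:y1,x0:x1]
    print(n,"cork",blob(n,m,20))
c=onz("top",np.array([[40,105],[592,48],[628,268],[70,328]])/5.5+[355,150],16)[:,:2]; print(c,c.mean(0))
for a,b in((0,1),(3,2),(0,3),(1,2)): d=c[a]-c[b]; print(np.hypot(*d),np.degrees(np.arctan2(d[1],d[0])))
print("instr front edge z0",onz("top",[[0,158],[125,152],[302,148]],0))
# grip top z=68 in top view crop: left end of grip crop(197..., 150)
print("grip top far edge",onz("top",np.array([[200,132],[197,168]])/6+[55,200],68))
delta([446,370.5,150],-96.2)
```

```text
top cork ((519.8016967773438, -285.9312744140625), (70.62751007080078, 145.43138122558594), 4.096946716308594)
scene cork ((518.99365234375, -287.50848388671875), (72.95667266845703, 144.9683074951172), 4.394321918487549)
[[ 558.72174212 -195.5857904 ]
 [ 574.06993724 -416.54749912]
 [ 484.50277777 -422.31901529]
 [ 467.96896965 -202.30024593]] [ 521.31585669 -309.18813769]
221.49411688153398 93.97343320643539
220.6391299811175 94.29754353405751
91.00082210524255 4.231389159598689
89.75291891954477 3.686920121375681
instr front edge z0 [[622.43468828 649.62580281   0.        ]
 [624.21045731 346.52588356   0.        ]
 [616.96955332 -64.57325665   0.        ]]
grip top far edge [[453.90848857 390.33534997  68.        ]
 [441.24674902 390.85393936  68.        ]]
delta [260.5 106.2  97.6] [ 2.000e-03 -1.000e-03  1.267e+00]
```

Both views put the base heading at 94.2° with the rod at about (526,-388.4). The drilled plate grip is at (446,370.3) with the plate heading at 83.8°. The measured sizes match the ones given, so I'll move above the grip.

The manual's scale: shifts go in shares of 0.3 m and turns go in shares of 180 degrees. Converting my numbers, 260.5 mm / 300 = 0.8683, 260 mm / 300 = 0.8667, 1.267 rad / 3.1416 = 0.4033.

Call:
run_rows(increments=[{"trans": [0.0867,0.0367,0.0333],"rotvec": [0,0,0.0414]},{"trans": [0.1933,0.08,0.0733],"rotvec": [0,0,0.0859]},{"trans": [0.3067,0.1267,0.1167],"rotvec": [0,0,0.1305]},{"trans": [0.42,0.1733,0.16],"rotvec": [0,0,0.1751]},{"trans": [0.54,0.22,0.2033],"rotvec": [0,0,0.2196]},{"trans": [0.65,0.2667,0.2467],"rotvec": [0,0,0.2642]},{"trans": [0.75,0.3067,0.2833],"rotvec": [0,0,0.3088]},{"trans": [0.8267,0.3367,0.31],"rotvec": [0,0,0.3533]},{"trans": [0.8667,0.3533,0.3233],"rotvec": [0,0,0.3979]},{"trans": [0.8683,0.3533,0.3253],"rotvec": [0,0,0.4033]}], jaw=85)

```text
clock: 1.1
position: [446.9, 369.6, 149.5]
ee_rot: [-0.667, 0.745, -0.0, -0.001]
contact_force: [-0.1, -0.5, -0.0]
gripper_width: 85.0
grasp_force: 0.0
```

Call:
run_rows(increments=[{},{},{}])

```text
clock: 1.4
position: [446.0, 372.2, 151.1]
ee_rot: [-0.669, 0.743, 0.0, 0.0]
contact_force: [0.3, 0.3, -0.3]
gripper_width: 85.1
grasp_force: 0.0
```

Run:
```python
from h import *
delta([446,370.3,47],-96.2)
cv2.imwrite("pics/s1.png",get_image("scene"))
```

```text
delta [  1.9  -0.2 104.1] [-0.     0.001  0.003]
```

View pics/s1.png

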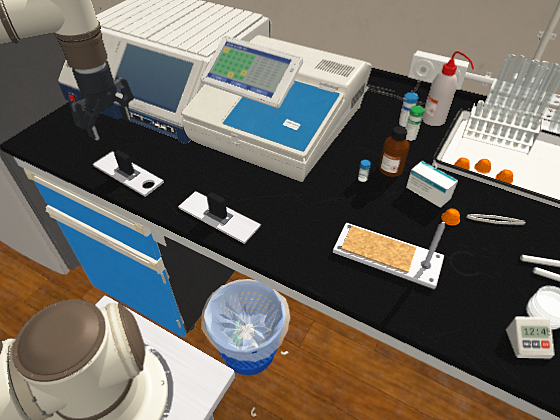

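The gripper hangs at about (110,110), with fingertips near (95,135) and (128,115), open across the plate's width. The grip is below at (123,163). I'll check the TCP projection before going down.

Run:
```python
from h import *
a=np.radians(173.8); u=np.array([np.cos(a),np.sin(a),0]); p=np.array([446,370.3,150])
print(proj("scene",[p,p-[0,0,0]+42*u,p-42*u,[446,370.3,68],[446,370.3,8]]).round(0))
for _ in range(4): get_image("top"); print(arm.read_state()["position"])
```

```text
[[112. 127.]
 [ 97. 136.]
 [126. 119.]
 [121. 154.]
 [127. 172.]]
[446.00413839 372.03444551 151.00073643]
[446.05771002 371.88754297 150.96162663]
[446.11582416 371.78890063 150.89339522]
[446.17812481 371.65493388 150.8595366 ]
```

Converted, 108 mm / 300 = 0.36, 105 mm / 300 = 0.35.

Call:
run_rows(increments=[{"trans": [0,0,0.0667]},{"trans": [0,0,0.15]},{"trans": [0,0,0.2333]},{"trans": [0,0,0.2933]},{"trans": [0,0,0.33]},{"trans": [0,0,0.35]},{"trans": [0,0,0.36]},{"trans": [0,0,0.36]},{"trans": [0,0,0.36]},{"trans": [0,0,0.36]}])

```text
clock: 2.65
position: [446.8, 371.8, 43.5]
ee_rot: [-0.668, 0.744, 0.0, 0.001]
contact_force: [-1.2, -0.2, -1.0]
gripper_width: 85.1
grasp_force: 0.0
```

Call:
run_rows(increments=[{},{},{},{},{},{},{},{},{},{}], jaw=0)

```text
clock: 3.65
position: [446.8, 371.6, 43.0]
ee_rot: [-0.668, 0.744, -0.0, 0.0]
contact_force: [1.7, -0.9, 3.4]
gripper_width: 17.2
grasp_force: 59.4
```

Converted, -174 mm / 300 = -0.58, -164 mm / 300 = -0.5467.

Call:
run_rows(increments=[{"trans": [0,0,-0.0133]},{"trans": [0,0,-0.04]},{"trans": [0,0,-0.0867]},{"trans": [0,0,-0.1533]},{"trans": [0,0,-0.2333]},{"trans": [0,0,-0.32]},{"trans": [0,0,-0.4067]},{"trans": [0,0,-0.4867]},{"trans": [0,0,-0.5467]},{"trans": [0,0,-0.58]}])

```text
clock: 4.65
position: [446.1, 371.3, 218.1]
ee_rot: [-0.668, 0.744, 0.0, 0.0]
contact_force: [0.4, -0.1, -3.4]
gripper_width: 17.6
grasp_force: 58.7
```

Call:
run_rows(increments=[{"trans": [0,0,-0.0133]},{"trans": [0,0,-0.02]},{"trans": [0,0,-0.02]},{"trans": [0,0,-0.02]},{"trans": [0,0,-0.02]}])

```text
clock: 5.15
position: [446.2, 371.1, 221.8]
ee_rot: [-0.668, 0.744, -0.0, -0.001]
contact_force: [-0.7, -0.8, -2.8]
gripper_width: 17.3
grasp_force: 58.7
```

Run:
```python
from h import *
im=get_image("top"); s=get_image("scene")
k=cv2.resize(s[20:220,20:240],None,fx=2.6,fy=2.6,interpolation=cv2.INTER_CUBIC); cv2.imwrite("pics/s2.png",k)
st=arm.read_state(); print(st["position"],st["wrist_torque"],st["contact_force"])
```

```text
[446.27015306 371.19426533 222.10979503] [-0.04598145  0.0182382   0.01503949] [ 0.37437849  0.10413438 -4.00680144]
```

View pics/s2.png

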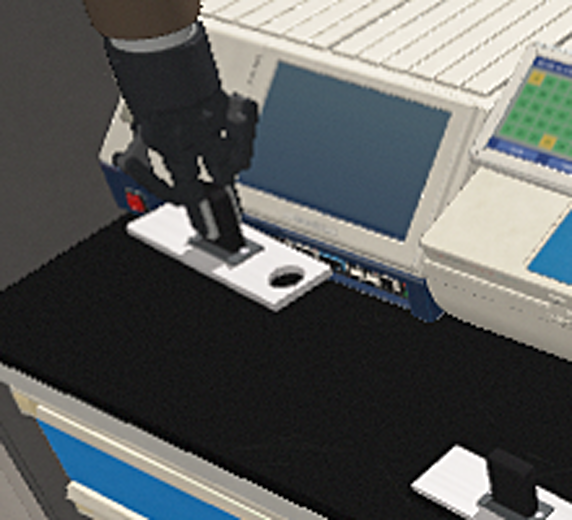

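The plate is lifted and looks level, with the hole end at crop (288,275) and the gripper holding the grip mid-plate. Next I'll carry it across.

Converted, 270 mm / 300 = 0.9, 238 mm / 300 = 0.7933, -0.04 rad / 3.1416 = -0.0127.

```bash
python3 -c "
from h import *
delta([520.3,-310.6,222],-85.8)"
```

```text
delta [ 669.8 -147.1    0.7] [ 0.001 -0.001 -0.181]
```

Call:
run_rows(increments=[{"trans": [0.0267,0.0033,0]},{"trans": [0.08,0.0133,0]},{"trans": [0.16,0.0267,0]},{"trans": [0.26,0.0433,0]},{"trans": [0.3667,0.06,0]},{"trans": [0.4733,0.08,0]},{"trans": [0.58,0.0967,0]},{"trans": [0.6867,0.1133,0]},{"trans": [0.7933,0.1333,0],"rotvec": [0,0,-0.0064]},{"trans": [0.9,0.15,0],"rotvec": [0,0,-0.0127]}])

```text
clock: 6.25
position: [371.6, 106.0, 222.9]
ee_rot: [-0.683, 0.73, -0.0, 0.0]
contact_force: [0.1, -0.3, -4.1]
gripper_width: 17.7
grasp_force: 58.7
```

```bash
python3 -c "
from h import *
delta([520.3,-310.6,222],-85.8)"
```

```text
delta [ 405.7 -176.3    0.8] [-0.    0.   -0.14]
```

I typed the wrong sign for y in that leg, but it did no harm: the pose is within reach and clear. I'll correct on the way over.

Converted, 272 mm / 300 = 0.9067, 248 mm / 300 = 0.8267, -0.135 rad / 3.1416 = -0.043.

Call:
run_rows(increments=[{"trans": [0.0667,-0.0333,0],"rotvec": [0,0,-0.0032]},{"trans": [0.1533,-0.0733,0],"rotvec": [0,0,-0.0095]},{"trans": [0.2467,-0.1133,0],"rotvec": [0,0,-0.0159]},{"trans": [0.3467,-0.1567,0],"rotvec": [0,0,-0.0223]},{"trans": [0.4467,-0.2,0],"rotvec": [0,0,-0.0255]},{"trans": [0.5467,-0.2433,0],"rotvec": [0,0,-0.0318]},{"trans": [0.6467,-0.2867,0],"rotvec": [0,0,-0.035]},{"trans": [0.74,-0.3267,0],"rotvec": [0,0,-0.0382]},{"trans": [0.8267,-0.3633,0],"rotvec": [0,0,-0.0414]},{"trans": [0.9067,-0.3967,0],"rotvec": [0,0,-0.043]}])

```text
clock: 7.25
position: [472.5, -173.3, 222.8]
ee_rot: [0.73, -0.683, 0.0, -0.0]
contact_force: [0.1, 0.2, -3.6]
gripper_width: 17.5
grasp_force: 59.0
```

```bash
python3 -c "
from h import *
delta([520.3,-310.6,222],-85.8)"
```

```text
delta [140.2 -38.5   0.8] [-0.    -0.    -0.007]
```

Converted, 131 mm / 300 = 0.4367, 128 mm / 300 = 0.4267, -0.005 rad / 3.1416 = -0.0016.

Call:
run_rows(increments=[{"trans": [0.0667,-0.02,0],"rotvec": [0,0,-0.001]},{"trans": [0.14,-0.04,0],"rotvec": [0,0,-0.0016]},{"trans": [0.2133,-0.06,0],"rotvec": [0,0,-0.0016]},{"trans": [0.28,-0.08,0],"rotvec": [0,0,-0.0016]},{"trans": [0.3367,-0.0967,0],"rotvec": [0,0,-0.0016]},{"trans": [0.38,-0.1067,0],"rotvec": [0,0,-0.0016]},{"trans": [0.4067,-0.1167,0],"rotvec": [0,0,-0.0016]},{"trans": [0.4267,-0.1233,0],"rotvec": [0,0,-0.0016]},{"trans": [0.4367,-0.1267,0],"rotvec": [0,0,-0.0016]},{"trans": [0.4367,-0.1267,0],"rotvec": [0,0,-0.0016]}])

```text
clock: 8.25
position: [519.5, -299.8, 222.7]
ee_rot: [0.732, -0.681, -0.0, -0.0]
contact_force: [-0.7, 0.4, -3.5]
gripper_width: 17.3
grasp_force: 59.0
```

Call:
run_rows(increments=[{},{},{},{},{}])

```text
clock: 8.75
position: [519.5, -299.7, 222.8]
ee_rot: [0.732, -0.681, 0.0, -0.0]
contact_force: [1.7, 1.2, -4.0]
gripper_width: 17.7
grasp_force: 59.0
```

Run:
```python
from h import *
delta([520.3,-310.6,222],-85.8)
t=get_image("top"); s=get_image("scene")
cv2.imwrite("pics/t3.png",t);cv2.imwrite("pics/s3.png",s)
k=lambda im,b:cv2.resize(im[b[1]:b[3],b[0]:b[2]],(b[2]*4-b[0]*4,b[3]*4-b[1]*4),interpolation=cv2.INTER_CUBIC)
cv2.imwrite("pics/m3.png",np.vstack([k(t,(340,130,540,205)),k(s,(300,130,500,205))]))
print(proj("top",[[520.3,-310.6,187],[526,-388.4,187],[526,-388.4,150]]),proj("scene",[[520.3,-310.6,187],[526,-388.4,187],[526,-388.4,150]]))
```

```text
delta [10.9 -0.   0.8] [-0.     0.    -0.001]
[[443.13905117 164.44201801]
 [487.10591854 159.75873275]
 [478.11777692 165.03868741]] [[404.81158161 196.29839303]
 [448.14201657 209.31284943]
 [442.53444105 222.91359436]]
```

View pics/m3.png

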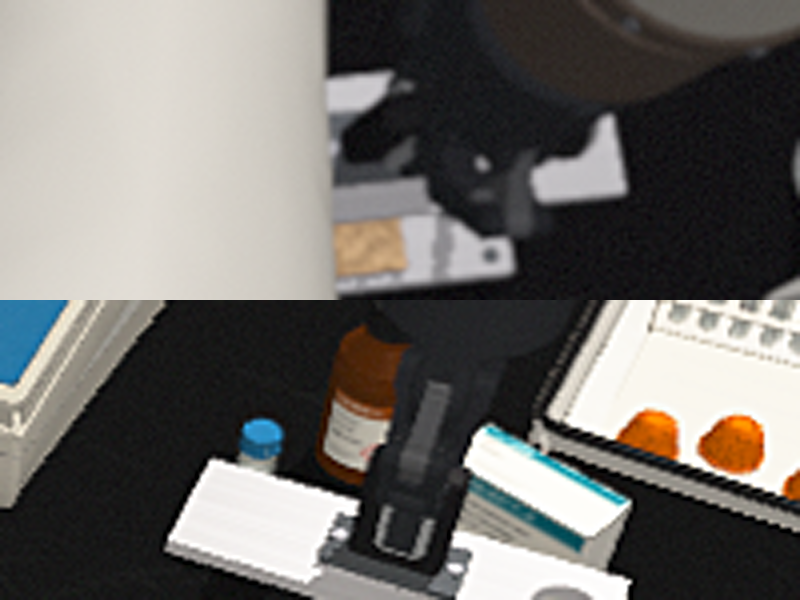

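The top view is mostly blocked by the arm. The scene view is good: the plate is held level, with its hole just coming into the bottom right. I'll go the last 11 mm and measure the plate in the scene view.

Converted, 11 mm / 300 = 0.0367, 10 mm / 300 = 0.0333.

Call:
run_rows(increments=[{"trans": [0.01,0,0]},{"trans": [0.0233,0,0]},{"trans": [0.0333,0,0]},{"trans": [0.0367,0,0]},{"trans": [0.0367,0,0]},{"trans": [0.0367,0,0]},{"trans": [0.0367,0,0]},{"trans": [0.0367,0,0]}])

```text
clock: 9.65
position: [520.3, -310.7, 222.8]
ee_rot: [0.732, -0.681, 0.0, -0.0]
contact_force: [0.0, 0.3, -3.7]
gripper_width: 17.4
grasp_force: 59.0
```

Run:
```python
from h import *
delta([520.3,-310.6,222],-85.8)
s=get_image("scene"); cv2.imwrite("pics/s4.png",s); cv2.imwrite("pics/t4.png",get_image("top"))
b=(330,150,480,260); cv2.imwrite("pics/c4.png",cv2.resize(s[b[1]:b[3],b[0]:b[2]],None,fx=5.3,fy=5.3,interpolation=cv2.INTER_CUBIC))
```

```text
delta [-0.1  0.   0.8] [-0.    -0.    -0.001]
```

View pics/c4.png

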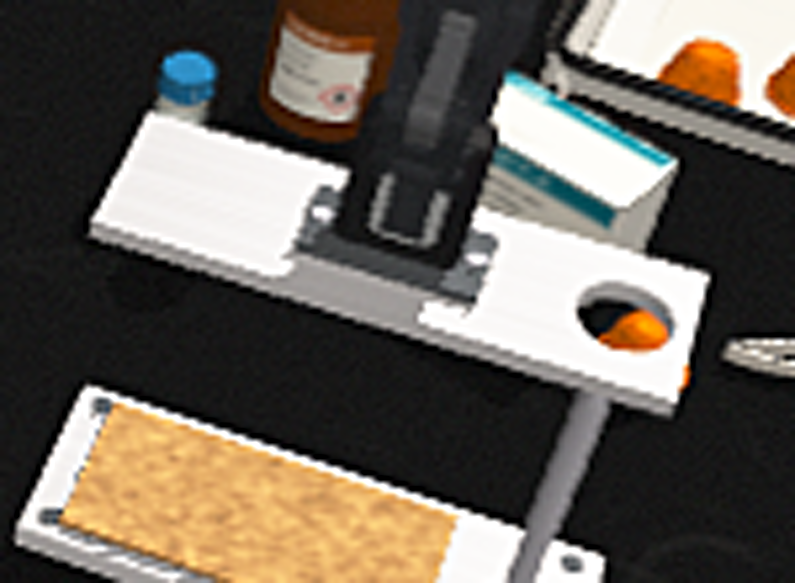

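The plate top corners are at crop (152,113), (93,222), (710,272) and (673,403), and the hole rim centre is at about (626,319). The rod's upper end passes behind the near edge at (592,395). I'll compare the hole and rod in the same view.

Run:
```python
from h import *
f=lambda q:np.array(q)/5.3+[330,150]
z=187.8
c=onz("scene",f([[152,113],[710,272],[673,403],[93,222]]),z)[:,:2]; print(c,c.mean(0))
for a,b in((0,1),(3,2),(0,3),(1,2)): d=c[a]-c[b]; print(np.hypot(*d),np.degrees(np.arctan2(d[1],d[0])))
print("hole",onz("scene",f([[626,319]]),z), "lateral/rim", onz("scene",f([[577,305],[675,330],[626,281],[626,356]]),z))
```

```text
[[ 542.63677081 -210.13626696]
 [ 559.08736581 -408.0654147 ]
 [ 492.77246243 -411.828072  ]
 [ 478.69758308 -213.92060716]] [ 518.29854553 -310.9875902 ]
198.61160489221172 94.75113590527228
198.4073256457322 94.06794001331863
64.05108085625 3.3871882780945994
66.42156277083339 3.247437174948627
hole [[ 522.96125652 -388.91130121  187.8       ]] lateral/rim [[ 521.43435307 -372.87583263  187.8       ]
 [ 525.85100219 -404.40175009  187.8       ]
 [ 540.83746708 -384.29469182  187.8       ]
 [ 506.07575806 -393.26960335  187.8       ]]
```

In the same camera the hole is at (523.0,-388.9) and the rod tip at (522.8,-388.3). The plate heading is 94.4° against 94.2° for the base. It's centred, so I'll lower it.

Converted, 64 mm / 300 = 0.2133, 61 mm / 300 = 0.2033.

Call:
run_rows(increments=[{"trans": [0,0,0.01]},{"trans": [0,0,0.03]},{"trans": [0,0,0.0567]},{"trans": [0,0,0.0833]},{"trans": [0,0,0.11]},{"trans": [0,0,0.1367]},{"trans": [0,0,0.1633]},{"trans": [0,0,0.1867]},{"trans": [0,0,0.2033]},{"trans": [0,0,0.2133]}])

```text
clock: 10.75
position: [520.2, -310.8, 158.1]
ee_rot: [0.732, -0.681, -0.0, 0.0]
contact_force: [-0.1, 0.2, -3.7]
gripper_width: 17.4
grasp_force: 59.0
```

Run:
```python
from h import *
delta([520.3,-310.6,64],-85.8)
s=get_image("scene")
b=(330,170,480,280); cv2.imwrite("pics/c5.png",cv2.resize(s[b[1]:b[3],b[0]:b[2]],None,fx=4,fy=4,interpolation=cv2.INTER_CUBIC))
```

```text
delta [-0.1 -0.2 94.1] [ 0.001  0.    -0.001]
```

View pics/c5.png

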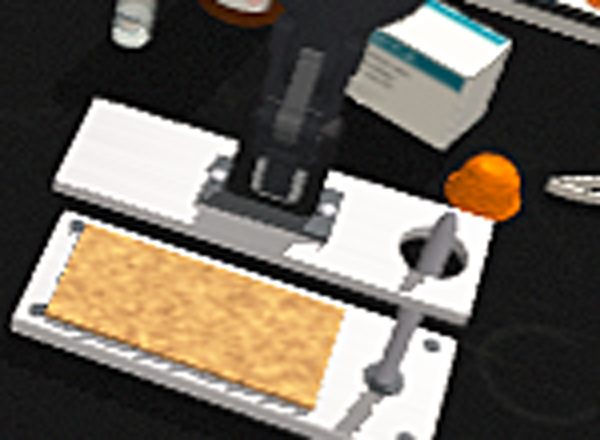

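The rod tip stands up through the hole, centred at about crop (435,250) with no contact force. I'll continue down, slowing near the cork.

Call:
run_rows(increments=[{"trans": [0,0,0.0133]},{"trans": [0,0,0.04]},{"trans": [0,0,0.0733]},{"trans": [0,0,0.1067]},{"trans": [0,0,0.14]},{"trans": [0,0,0.1733]},{"trans": [0,0,0.2067]},{"trans": [0,0,0.2367]},{"trans": [0,0,0.2567]},{"trans": [0,0,0.2667]}])

```text
clock: 11.8
position: [520.1, -310.8, 77.9]
ee_rot: [0.732, -0.681, -0.0, 0.0]
contact_force: [-0.3, 0.9, -3.4]
gripper_width: 17.5
grasp_force: 59.0
```

Call:
run_rows(increments=[{"trans": [0,0,0.0067]},{"trans": [0,0,0.0133]},{"trans": [0,0,0.02]},{"trans": [0,0,0.0233]},{"trans": [0,0,0.0267]},{"trans": [0,0,0.03]},{"trans": [0,0,0.0333]},{"trans": [0,0,0.0367]},{"trans": [0,0,0.0367]},{"trans": [0,0,0.0367]}])

```text
clock: 12.8
position: [520.3, -310.8, 67.7]
ee_rot: [0.732, -0.681, 0.0, 0.0]
contact_force: [0.0, 0.2, -3.4]
gripper_width: 17.5
grasp_force: 59.0
```

Converted, 3.5 mm / 300 = 0.0117, 3 mm / 300 = 0.01.

Call:
run_rows(increments=[{"trans": [0,0,0.0017]},{"trans": [0,0,0.0033]},{"trans": [0,0,0.005]},{"trans": [0,0,0.0067]},{"trans": [0,0,0.0083]},{"trans": [0,0,0.01]},{"trans": [0,0,0.0117]},{"trans": [0,0,0.0117]},{"trans": [0,0,0.0117]},{"trans": [0,0,0.0117]}])

```text
clock: 13.8
position: [520.3, -310.8, 64.2]
ee_rot: [0.732, -0.681, 0.0, 0.0]
contact_force: [-0.9, 0.8, -3.6]
gripper_width: 17.1
grasp_force: 59.0
```

Call:
run_rows(increments=[{"trans": [0,0,0.0007]},{"trans": [0,0,0.0013]},{"trans": [0,0,0.002]},{"trans": [0,0,0.0027]},{"trans": [0,0,0.0033]},{"trans": [0,0,0.0033]},{"trans": [0,0,0.0033]}])

```text
clock: 14.5
position: [520.3, -310.8, 63.2]
ee_rot: [0.732, -0.681, -0.0, 0.0]
contact_force: [-0.3, -0.4, -4.1]
gripper_width: 17.1
grasp_force: 59.0
```

Converted, 1 mm / 300 = 0.0033, 0.8 mm / 300 = 0.0027.

Call:
run_rows(increments=[{"trans": [0,0,0.0007]},{"trans": [0,0,0.0013]},{"trans": [0,0,0.002]},{"trans": [0,0,0.0027]},{"trans": [0,0,0.0033]},{"trans": [0,0,0.0033]},{"trans": [0,0,0.0033]}])

```text
clock: 15.2
position: [520.3, -310.8, 63.0]
ee_rot: [0.732, -0.681, 0.0, 0.0]
contact_force: [-2.7, 2.4, 5.9]
gripper_width: 17.5
grasp_force: 60.1
```

Contact on the cork at z=63.0, as predicted. I'll ease off slightly, open, and rise.

Converted, -0.6 mm / 300 = -0.002, -0.3 mm / 300 = -0.001.

Call:
run_rows(increments=[{"trans": [0,0,-0.001]},{"trans": [0,0,-0.002]},{"trans": [0,0,-0.002]}])

```text
clock: 15.5
position: [520.3, -310.9, 63.0]
ee_rot: [0.732, -0.681, 0.0, 0.0]
contact_force: [-2.4, 2.6, 4.9]
gripper_width: 17.3
grasp_force: 60.2
```

Call:
run_rows(increments=[{},{},{},{},{},{},{},{}], jaw=60)

```text
clock: 16.3
position: [520.3, -310.8, 62.8]
ee_rot: [0.732, -0.681, 0.0, -0.0]
contact_force: [0.4, -1.0, 0.5]
gripper_width: 59.8
grasp_force: 0.0
```

Call:
run_rows(increments=[{"trans": [0,0,-0.01]},{"trans": [0,0,-0.0333]},{"trans": [0,0,-0.0733]},{"trans": [0,0,-0.1333]},{"trans": [0,0,-0.2067]},{"trans": [0,0,-0.2867]},{"trans": [0,0,-0.3667]},{"trans": [0,0,-0.4333]},{"trans": [0,0,-0.4733]},{"trans": [0,0,-0.4933]}])

```text
clock: 17.3
position: [520.7, -311.0, 212.8]
ee_rot: [0.732, -0.681, 0.001, -0.001]
contact_force: [0.3, 0.1, -0.6]
gripper_width: 60.0
grasp_force: 0.0
```

Call:
run_rows(increments=[{"trans": [-0.0667,0,0]},{"trans": [-0.1667,0,-0.0333]},{"trans": [-0.3,0,-0.0667]},{"trans": [-0.4333,0,-0.1]},{"trans": [-0.5667,0,-0.1]},{"trans": [-0.6667,0,-0.1]},{"trans": [-0.7333,0,-0.1]},{"trans": [-0.7667,0,-0.1]},{"trans": [-0.7667,0,-0.1]},{"trans": [-0.7667,0,-0.1]}])

```text
clock: 18.3
position: [503.7, -81.9, 240.5]
ee_rot: [0.732, -0.681, -0.0, 0.0]
contact_force: [0.2, 0.4, 0.1]
gripper_width: 60.3
grasp_force: 0.0
```

Run:
```python
from h import *
s=get_image("scene"); t=get_image("top"); cv2.imwrite("pics/s6.png",s); cv2.imwrite("pics/t6.png",t)
k=lambda im,b:cv2.resize(im[b[1]:b[3],b[0]:b[2]],None,fx=4,fy=4,interpolation=cv2.INTER_CUBIC)
cv2.imwrite("pics/m6.png",np.vstack([k(t,(345,150,495,215)),k(s,(320,205,470,290))]))
```

```text
(no output)
```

View pics/m6.png

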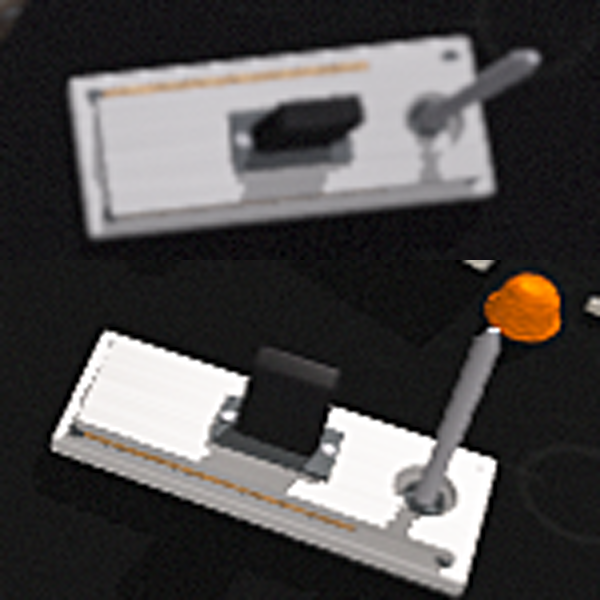

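The plate lies flat on the cork, parallel to the base with a thin cork strip showing along each long edge. The rod stands inside the hole (top view about crop (432,115), scene about (425,495)), and the gripper is clear.

Run:
```python
from h import *
t=cv2.imread("pics/t6.png"); print(rect("top",t,(185,200,300,258),8,120))
print(job_done())
```

```text
((437.86114501953125, 90.13748168945312), (226.78810119628906, 127.10804748535156), 88.4134521484375)
the job is handed in; nothing more can be done
None
```

The press is closed and handed in: the drilled plate lies flat on the cork, lined up with the base, rod through the hole, and released. The plain plate was never touched, though my last camera check of it was spoiled, apparently by the arm in view.

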